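Open the bird carrier's sliding lid past its spring catch

ROBOT

A 6-joint arm with a two-finger parallel gripper is mounted at the origin on the work surface. World frame = base frame: x ahead of the robot, y to its left, z up, the work surface at z = 0. Lengths are in m, angles in degrees, forces in N, time in s.
With the tool pointing down it reaches from about 0.4 to 0.825 m from the base axis. Payload 7 kg.
Tool frame: the origin (TCP) lies between the finger pads; the fingertips stand 19 mm ahead of it and the grasp point (between the pads) is the TCP; z points along the fingers, y is the line along which they close (so a half turn about z gives the same grasp; the last joint's range is limited). The gripper opens to 88 mm and grips with 3 to 60 N. Pads are 19 mm wide; open, the fingers measure 130 mm over their backs; the gripper's body (78 mm by 193 mm) begins 47 mm behind the grasp point.
Start: joints at [-53.107, 20.546, 0.682, 0, -70.136, -16.507], TCP at [0.235, -0.633, 0.246] pointing down, gripper open.
Joint ranges: [-176.03, 176.03], [-82.01, 121.73], [-58.28, 71.71], [-173.87, 95.51], [-174.79, -0.11], [-173.66, 173.66]. Speed limits (degrees/s): [136.94, 136.94, 172.46, 180, 180, 180].

INTERFACE

Orientations are given as [roll, pitch, yaw] about the fixed x, y, z axes, in that order (R = Rz(yaw) Ry(pitch) Rx(roll)).
In Python, from plant import r gives the robot as it stands. The module is installed in compiled form; this text tells all that it offers.
- The arm moves only by the shell command python3 -m pendant 'ROWS' [OPENING] [FORCE]. ROWS is JSON, a list of rows, each a list of 6 numbers: the shift along the tool's x, y, z in mm, then the turn, a rotation vector about the tool's x, y, z in rad. In form: [[tx, ty, tz, wx, wy, wz], ...]. A call has 1 to 20 rows; each row is the pose to reach, as a shift and turn from the pose commanded when the call began, along the tool's axes at that moment; what a row does not reach only later rows make up. A row lasts 1/8 s, in which the tool goes at most 62.5 mm and 10.7 degrees, less where a joint would pass 70% of its speed; a pose out of reach is approached as far as the arm can. A call with a gripper value outside its range is refused whole. OPENING is the finger opening in mm, from 0 to 87.6, set as the call begins (- or left out, the last holds). The fingers move at their own pace and stop on an object; FORCE is the grip in N (left out, the last holds). Time passes only in rows, so rows that repeat a pose let the fingers close. It gives the time, the measured TCP pose, the force, the opening and the grip force at its end, in the units of the state.
- r.get_state(): the state, without advancing time (a new reading comes with each control period).
- r.capture(name): name is "scene" or "top" or "wrist"; returns the picture (420x560x3 uint8, red, green, blue); there is no depth.
- r.camera_params(name): a dict with "mtx" (3x3 intrinsics, pixels), "rvec" (rotation vector, rad) and "tvec" (3), from world to camera coordinates, as OpenCV has them; the wrist camera has in their place "mount" (4x4, takes a point from camera to tool coordinates, whose origin is the TCP and whose axes are the flange's). Camera axes: x right, y down, z forward; pixel columns grow to the right and rows downward; lengths in m; the calibration is good to about 2 mm. A picture is of the moment at which its call begins: read the wrist's pose just before it. camera_params takes no time and is no camera call.
- r.close_job(): hands the job in; it is judged then, once.
The state is a dict: "time_s": time; "joints": joint angles; "qd": joint speeds; "joint_torque": joint torques, N m; "tcp_pos": TCP position; "eef_rot": TCP orientation; "contact_force": force on the tool from outside, world axes, zero at the start; "moment": the same for the moment, N m; "gripper_width": finger opening in m; "gripper_force": force on a finger pad.
Only numpy, scipy, OpenCV 4.12 (cv2) and the standard library are available. Lean on these libraries where they do the work, as an engineer would, in place of code of your own. Each camera call takes 0.05 s, during which the arm holds its last target. There are 200 camera calls.

TASK

Open the bird carrier: with the fingertips press the spring catch's thumb plate down and, keeping it down, push the end of the lid's crossbar past the locking pin and on until the lid is fully open against its end stop, with the catch left to spring back up. Only press and push: the lid must stay down in its channel and never be lifted, and the things standing on and around the carrier are to be left where they are.

Things in the scene. Friction and masses are not known exactly. Their poses are not given: they have to be found in the camera images.
- carrier: Grey plastic bird transport box with an aluminium top frame, 280 (x) by 500 (y) by 190 mm high, fixed to the table. Origin at the centre of its underside; x points across the box to its far long side, y along the box in the direction in which the lid opens, z up. The flat top of the frame is at z = 190 mm. 'Carrier frame' below means this one. Its near (-x) long edge carries the catch.
- bar_end (a point): In the free end of the lid's aluminium crossbar, 15 mm from its tip, mid-height and mid-thickness. The bar lies along x across the lid, 10 mm thick (y), 18 mm high; this end hangs out over the catch, its underside 16 mm and top 34 mm above the frame top. Lid shut: this point is at about (-120, -77, 215) mm in the carrier frame; fully open, on the end stop: y = about +73 mm.
- lid_mid (a point): Middle of the top face of the lid: a clear sheet 186 (x) by 200 mm (y) on two aluminium runners. It lies loose in a guide channel (about 2 mm of play), 0.35 to 0.55 kg, and slides along the carrier's +y by about 150 mm until a runner meets the end stop. Pushed at the crossbar's end it takes some 3 to 12 N.
- thumb_plate (a point): Middle of the top face of the spring catch's steel thumb plate, 36 mm (x) by 105 mm (y, the slide direction), at (-120, -78) mm in the carrier frame; its top is 14 mm above the frame top at rest, 2 mm when pressed. The crossbar's end passes over it: lid shut, about 49 mm of plate is free behind the bar (-y side), 45 mm in front. A finger may slide along it while pressing.
- pin_top (a point): Top of the upright steel locking pin, 10 mm in diameter, that the thumb plate carries at its inner edge, 31 mm to +x and 17.5 mm to +y of the plate's middle. At rest it stands 25 mm above the frame top, 9 mm above the crossbar's underside, and blocks the bar (2 to 6 mm in front of the bar when shut). It goes down with the plate and clears the bar once pressed more than 9 mm.
- catch (a joint): Travel of the spring catch straight down, in m: 0 at rest (up), 0.012 fully pressed. Its spring pushes up with 2.5 N at rest and 6.5 N fully pressed; it springs up again when let go.
- vial_mid (a point): Centre of a small amber jar, 32 mm across, 50 mm high, standing on the carrier's end shelf. Leave alone.
- tin_mid (a point): Centre of a flat ointment tin, 52 mm across, 24 mm high, on the carrier's end shelf. Leave alone.
- tape_mid (a point): Centre of a roll of bandage tape, 52 mm across, 25 mm high, on the table close to the carrier's near side. Leave alone.
- drops_mid (a point): Centre of a white drops bottle, 36 mm across, 75 mm high, on the table close to the carrier's near side. Leave alone.
- bowl_mid (a point): Centre of a steel bowl, 130 mm across, 50 mm high, on the table to the left. Leave alone.
- saline_mid (a point): Centre of a clear bottle, 68 mm across, 190 mm high, on the table to the right. Leave alone.
- wipes_mid (a point): Centre of a cardboard box, 110 by 190 by 70 mm, on the table to the right. Leave alone.

How it is judged:
By the outcome, as a careful person would: the job done as asked, in the order asked, and still so for the second after the job is handed in, with the robot touching nothing.
It also fails if it takes over 42 s, if anything falls off the work surface, if the arm or the gripper's body presses on something with over 40 N, if the wrist force passes 120 N, or if a joint passes its speed limit or range.

## Working session

There is one attempt and no reset: what is moved stays moved. The work goes in short steps, Python scripts to look and compute and a shell command to move; the robot and the scene stay as the last step left them, time stands still between calls to the robot, and variables do not carry over. Pictures are saved under pics/ and viewed, at most 10 in all, crops included, and the job is handed in when it is done.

```bash
mkdir -p pics
python3 - <<'E'
from plant import r
import cv2,numpy as np
s=r.get_state();print(s['tcp_pos'],s['eef_rot'],s['time_s'])
for n in("scene","top"):
    cv2.imwrite(f'pics/{n}0.png',r.capture(n)[:,:,::-1])
    p=r.camera_params(n);R=cv2.Rodrigues(np.array(p['rvec']))[0];print(n,np.round(p['mtx'],1).tolist(),(-R.T@np.array(p['tvec']).ravel()).round(3),R.round(2).tolist())
print(r.camera_params("wrist"))
E
```

```text
[ 0.23493238 -0.63230411  0.24463636] [ 1.79905433e+02 -8.70641028e-03 -1.59620890e+02] 0.0
scene [[497.1, 0.0, 280.3], [0.0, 497.1, 211.2], [0.0, 0.0, 1.0]] [ 0.64  -0.856  1.44 ] [[1.0, 0.08, -0.01], [0.06, -0.84, -0.54], [-0.05, 0.54, -0.84]]
top [[406.6, 0.0, 280.2], [0.0, 406.6, 209.3], [0.0, 0.0, 1.0]] [ 0.289 -0.024  1.327] [[0.01, -1.0, 0.01], [-0.98, -0.01, -0.22], [0.22, -0.0, -0.98]]
{'mtx': array([[338.325937  ,   0.        , 277.10756574],
       [  0.        , 338.325937  , 215.50693403],
       [  0.        ,   0.        ,   1.        ]]), 'mount': array([[-4.73489044e-04, -9.67298555e-01, -2.53640064e-01,
         6.78970097e-02],
       [ 9.99999445e-01, -2.19365893e-04, -1.03018611e-03,
         9.91039273e-05],
       [ 9.40857557e-04, -2.53640411e-01,  9.67298122e-01,
        -1.39472741e-01],
       [ 0.00000000e+00,  0.00000000e+00,  0.00000000e+00,
         1.00000000e+00]])}
```

View pics/scene0.png

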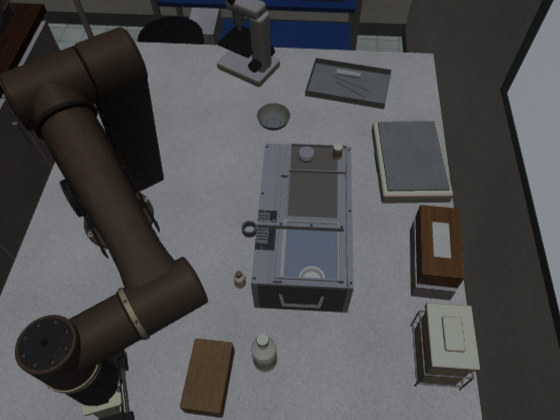

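View pics/top0.png

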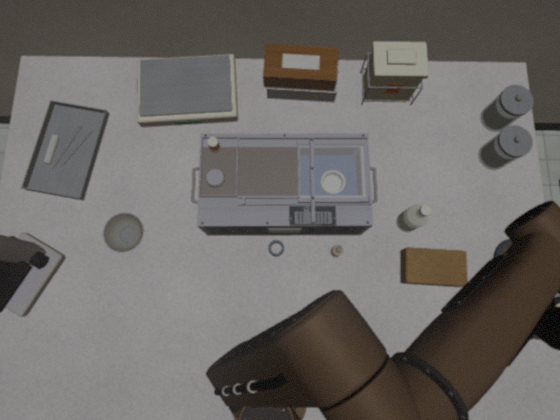

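The scene and top views show the carrier with yaw near 0. In the top view, the frame corners are about (201,135), (368,135), (371,228) and (199,226). The crossbar is at column ~313 and the plate at ~(312,216), and the lid opens to the left (+y). I'll enlarge that area to get accurate pixels.

```bash
cat > h.py <<'E'
import cv2,numpy as np
from plant import r
from scipy.spatial.transform import Rotation as Ro
def cam(n,s=None):
    p=r.camera_params(n);K=np.array(p['mtx'])
    if n!='wrist':
        R=cv2.Rodrigues(np.array(p['rvec']))[0];return K,R.T,(-R.T@np.array(p['tvec']).ravel())
    T=np.eye(4);T[:3,:3]=Ro.from_euler('xyz',s['eef_rot'],degrees=True).as_matrix();T[:3,3]=s['tcp_pos'];T=T@p['mount'];return K,T[:3,:3],T[:3,3]
def ray(c,uv):
    K,R,o=c;d=R@np.linalg.solve(K,[*uv,1]);return o,d/np.linalg.norm(d)
def onz(c,uv,z):
    o,d=ray(c,uv);return o+d*(z-o[2])/d[2]
def tri(c1,u1,c2,u2):
    A=np.zeros((3,3));b=np.zeros(3)
    for o,d in(ray(c1,u1),ray(c2,u2)):
        P=np.eye(3)-np.outer(d,d);A+=P;b+=P@o
    x=np.linalg.solve(A,b);o,d=ray(c1,u1);return x,np.linalg.norm(np.cross(x-o,d))*2
E
python3 - <<'E'
import cv2
a=cv2.imread('pics/top0.png')[125:255,190:385];b=cv2.imread('pics/scene0.png')[135:320,230:370]
cv2.imwrite('pics/tz.png',cv2.convertScaleAbs(cv2.resize(a,None,fx=4,fy=4,interpolation=2),alpha=1.6))
cv2.imwrite('pics/sz.png',cv2.convertScaleAbs(cv2.resize(b,None,fx=3.2,fy=3.2,interpolation=2),alpha=1.6))
E
```

```text
(no output)
```

View pics/tz.png

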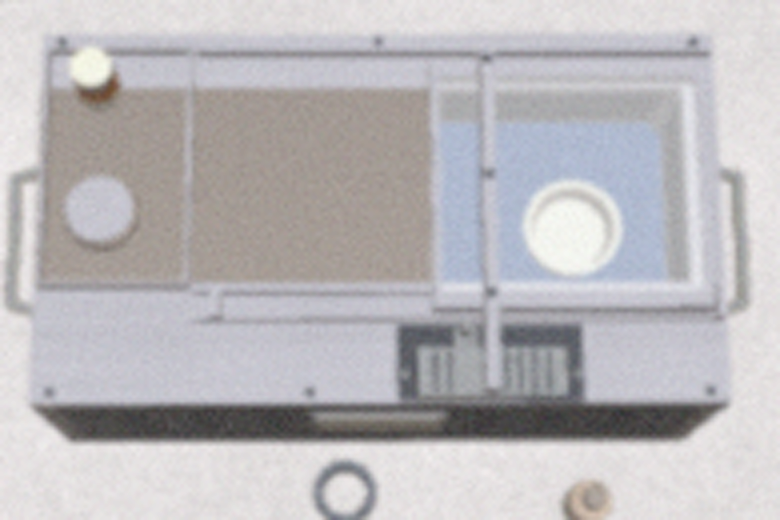

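View pics/sz.png

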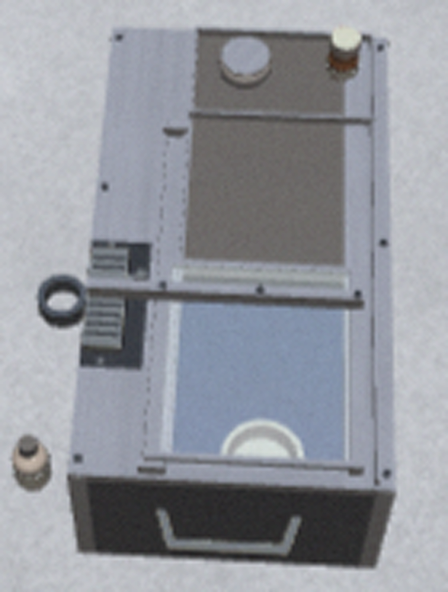

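The top crop shows frame screws at (62,41), (694,41), (711,390) and (49,392), the bar running from (486,55) to (493,388), and the plate spanning about 417–570 × 345–398. The same screws appear in the scene crop. The next step is to triangulate.

Run:
```python
from h import *
ct,cs=cam('top'),cam('scene')
T=lambda u,v:(190+(u+.5)/4-.5,125+(v+.5)/4-.5)
S=lambda u,v:(230+(u+.5)/3.2-.5,135+(v+.5)/3.2-.5)
P=[]
for a,b in[((49,392),(118,37)),((62,41),(380,44)),((711,390),(78,458)),((694,41),(387,473)),((486,58),(358,294)),((488,174),(260,289)),((490,292),(163,286))]:
    x,e=tri(ct,T(*a),cs,S(*b));P.append(x);print((x*1000).round(1),round(e*1000,1))
P=np.array(P);c=P[:4].mean(0);d=P[0]+P[1]-P[2]-P[3];yaw=np.degrees(np.arctan2(-d[0],d[1]));print('centre',c,'yaw',yaw)
d2=P[1]+P[3]-P[0]-P[2];print(np.degrees(np.arctan2(d2[1],d2[0])))
R=Ro.from_euler('z',yaw,degrees=True).as_matrix()
for n,uv,z in[('bartip top',T(493,388),.224),('barS',S(88,283),.224)]:
    x=onz(ct if n[-1]!='S' else cs,uv,z);print(n,x,R.T@(x-[c[0],c[1],0]))
# outer edges top view at z=.19
for uv in[(42,36),(712,36),(728,403),(30,403)]:print((R.T@(onz(ct,T(*uv),.19)-[c[0],c[1],0])*1000).round(1))
for n,p in[('plate',(-.12,-.078,.204)),('bar',(-.12,-.077,.215)),('pin',(-.089,-.0605,.215))]:print(n,R@p+[c[0],c[1],0])
# tall objects near the plate: drops, tape
for uv in[(345,492),(588,495)]:print(onz(ct,T(*uv),.03))
```

```text
[498.5 192.6 189.1] 0.1
[763.7 196.6 193.7] 2.0
[ 506.7 -278.5  188.6] 1.5
[ 771.7 -274.6  190.5] 1.6
[ 742.9 -116.5  221.4] 0.8
[ 655.2 -117.4  221.1] 1.5
[ 568.7 -118.7  218.9] 0.7
centre [ 0.63516281 -0.04097102  0.19049285] yaw 0.9866777895510241
0.8505497355976999
bartip top [ 0.49878446 -0.12010042  0.224     ] [-0.13772072 -0.07676923  0.224     ]
barS [ 0.50200414 -0.12315165  0.224     ] [-0.13455407 -0.07987546  0.224     ]
[137.2 250.6 190. ]
[ 135.9 -250.   190. ]
[-142.9 -246.8  190. ]
[-140.7  248.9  190. ]
plate [ 0.51652375 -0.12102585  0.204     ]
bar [ 0.51650653 -0.120026    0.215     ]
pin [ 0.54721781 -0.10299463  0.215     ]
[ 0.44947674 -0.01798293  0.03      ]
[ 0.4494773  -0.21260435  0.03      ]
```

Run:
```python
from h import *
s=r.get_state();M=Ro.from_euler('xyz',s['eef_rot'],degrees=True)
for p in[(.33,-.47,.32),(.519,-.152,.30)]:print((M.inv().apply(np.array(p)-s['tcp_pos'])*1000).round(1))
print((M.inv()*Ro.from_euler('xyz',[180,0,-179.1],degrees=True)).as_rotvec())
```

```text
[-145.6  119.2  -75.1]
[-433.6  351.4  -54.8]
[ 0.00151628 -0.00041706  0.34003808]
```

```bash
python3 -m pendant '[[-20,15,-35,0,0,0],[-55,45,-75,0,0,0.05],[-95,77,-75,0,0,0.1],[-135,110,-75,0,0,0.17],[-180,146,-75,0,0,0.23],[-225,182,-75,0,0,0.29],[-270,219,-75,0,0,0.34],[-315,255,-70,0,0,0.34],[-360,292,-65,0,0,0.34],[-400,324,-60,0,0,0.34],[-425,344,-55,0,0,0.34],[-434,351,-55,0,0,0.34],[-434,351,-55,0,0,0.34],[-434,351,-55,0,0,0.34],[-434,351,-55,0,0,0.34]]' 0 30
python3 - <<'E'
from h import *
s=r.get_state();cv2.imwrite('pics/w1.png',cv2.convertScaleAbs(r.capture('wrist')[:,:,::-1],alpha=1.4));print(s['tcp_pos'],s['eef_rot'],s['joints'],s['contact_force'])
c=cam('wrist',s);R=Ro.from_euler('z',.93,degrees=True).as_matrix();o=[.6352,-.041,0]
K,Rw,t=c
for p in[(-.138,-.1305,.204),(-.102,-.1305,.204),(-.138,-.0255,.204),(-.102,-.0255,.204),(-.089,-.0605,.215),(-.135,-.072,.224),(-.135,-.082,.224)]:
    q=K@(Rw.T@(R@p+o-t));print(p,(q[:2]/q[2]).round(0))
E
```

```text
time_s: 1.98
tcp_pos: [0.5192, -0.1534, 0.3008]
eef_rot: [-180.0, 0.0, -179.2]
contact_force: [0.1, 1.4, -0.3]
gripper_width: 0.0006
gripper_force: 0.0
[ 0.51921358 -0.15341176  0.30082678] [-1.79999686e+02  2.13992947e-02 -1.79171708e+02] [ 4.28870090e+00  6.04150026e+00 -1.11722181e+01  1.68065390e-03
 -7.27649403e+01 -9.34609070e+01] [ 0.05395548  1.41859013 -0.2705549 ]
(-0.138, -0.1305, 0.204) [249. 196.]
(-0.102, -0.1305, 0.204) [250. 244.]
(-0.138, -0.0255, 0.204) [397. 196.]
(-0.102, -0.0255, 0.204) [393. 244.]
(-0.089, -0.0605, 0.215) [347. 266.]
(-0.135, -0.072, 0.224) [336. 206.]
(-0.135, -0.082, 0.224) [321. 206.]
```

View pics/w1.png

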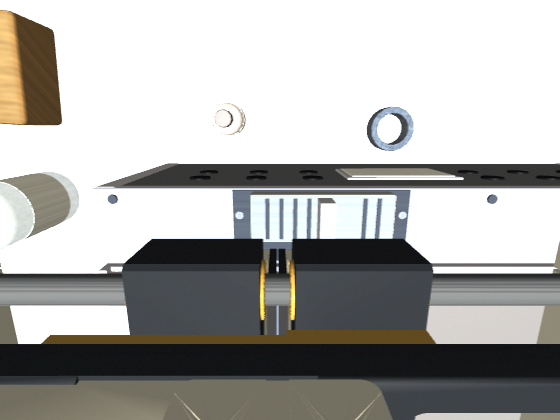

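The plate spans about 250–396 × 195–242 px and the bar tip is at ~(328,205). Both match the projected positions within 2 px, so the pose is good. I'll descend behind the bar next.

```bash
python3 -m pendant '[[0,2,25,0,0,0],[0,2,50,0,0,0],[0,2,65,0,0,0],[0,2,72,0,0,0],[0,2,72,0,0,0],[0,2,72,0,0,0]]'
python3 -m pendant '[[0,0,3,0,0,0],[0,0,6,0,0,0],[0,0,9,0,0,0],[0,0,12,0,0,0],[0,0,12,0,0,0],[0,0,12,0,0,0]]'
```

```text
time_s: 2.78
tcp_pos: [0.5201, -0.1506, 0.2294]
eef_rot: [-180.0, 0.1, -179.1]
contact_force: [0.3, 0.4, 0.3]
gripper_width: 0.0002
gripper_force: 0.0
time_s: 3.52
tcp_pos: [0.5198, -0.1505, 0.2168]
eef_rot: [-180.0, 0.0, -179.1]
contact_force: [-0.6, 0.9, 3.0]
gripper_width: 0.0004
gripper_force: 1.7
```

```bash
python3 -m pendant '[[0,0,2,0,0,0],[0,0,4,0,0,0],[0,0,5,0,0,0],[0,0,5,0,0,0],[0,0,5,0,0,0]]'
python3 -m pendant '[[0,0,0.7,0,0,0],[0,0,1.3,0,0,0],[0,0,1.3,0,0,0],[0,0,1.3,0,0,0]]'
```

```text
time_s: 4.15
tcp_pos: [0.5198, -0.1505, 0.2117]
eef_rot: [-180.0, 0.0, -179.1]
contact_force: [-0.8, 1.4, 4.9]
gripper_width: 0.0004
gripper_force: 2.6
time_s: 4.65
tcp_pos: [0.5198, -0.1505, 0.2112]
eef_rot: [-180.0, 0.1, -179.1]
contact_force: [-3.1, 3.6, 9.9]
gripper_width: 0.0005
gripper_force: 5.4
```

The catch is on its bottom stop, so now I push the bar.

```bash
python3 -m pendant '[[0,2,0,0,0,0],[0,4,0,0,0,0],[0,6,0,0,0,0],[0,8,0,0,0,0],[0,10,0,0,0,0],[0,12,0,0,0,0],[0,14,0,0,0,0],[0,16,0,0,0,0]]'
python3 - <<'E'
from h import *
a=r.capture('top')[125:255,190:385,::-1];cv2.imwrite('pics/t2.png',cv2.convertScaleAbs(cv2.resize(a,None,fx=4,fy=4,interpolation=2),alpha=1.6))
E
```

```text
time_s: 5.65
tcp_pos: [0.5202, -0.1362, 0.2113]
eef_rot: [-179.8, 0.1, -179.1]
contact_force: [2.2, -7.8, 7.3]
gripper_width: 0.0007
gripper_force: 4.8
```

View pics/t2.png

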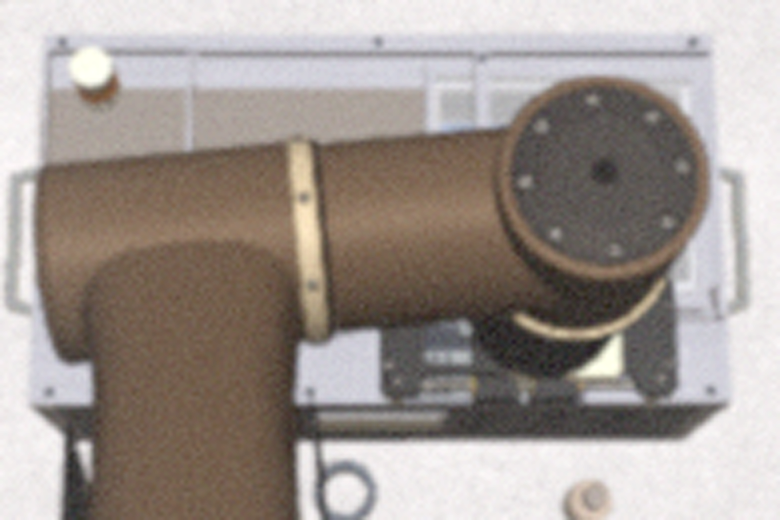

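The bar's far screw has moved from 486 to 481 px, so the lid is moving. The force is normal at ~8 N. I'll keep pushing with the plate held down.

```bash
python3 -m pendant '[[0,2,0.3,0,0,0],[0,4,0.3,0,0,0],[0,6,0.3,0,0,0],[0,8,0.3,0,0,0],[0,8,0.3,0,0,0]]'
python3 - <<'E'
from h import *
a=r.capture('top')[125:255,190:385,::-1]
g=cv2.cvtColor(a,6)
b=cv2.cvtColor(cv2.imread('pics/t2.png'),6)
x=cv2.resize(g,None,fx=4,fy=4,interpolation=2)
print(x[52:66,470:500:2].min(0))
print(np.unravel_index(x[50:66,465:492].argmin(),(16,27)),np.unravel_index(b[50:66,465:492].argmin(),(16,27)))
E
```

```text
time_s: 6.32
tcp_pos: [0.5203, -0.1281, 0.2112]
eef_rot: [-179.8, 0.1, -179.1]
contact_force: [1.7, -6.2, 7.1]
gripper_width: 0.0004
gripper_force: 4.9
[ 88  94 102 107 109 105  99  96  95  96  96  95  94  94  94]
(np.int64(6), np.int64(4)) (np.int64(7), np.int64(17))
```

```bash
python3 -m pendant '[[0,3,0,0,0,0],[0,6,0,0,0,0],[0,9,0,0,0,0],[0,12,0,0,0,0],[0,15,0,0,0,0],[0,18,0,0,0,0],[0,21,0,0,0,0],[0,24,0,0,0,0],[0,27,0,0,0,0],[0,30,0,0,0,0],[0,30,0,0,0,0]]'
```

```text
time_s: 7.75
tcp_pos: [0.5199, -0.098, 0.2113]
eef_rot: [-179.8, 0.1, -179.1]
contact_force: [2.4, -7.3, 7.9]
gripper_width: 0.0005
gripper_force: 4.8
```

The bar is past the pin. I'll back off 3 mm, rise clear of the plate so the catch springs up, then push at mid-bar height.

```bash
python3 -m pendant '[[0,-2,0,0,0,0],[0,-4,0,0,0,0],[0,-4,-3,0,0,0],[0,-4,-7,0,0,0],[0,-4,-12,0,0,0],[0,-4,-18,0,0,0],[0,-4,-19,0,0,0],[0,-4,-19,0,0,0]]'
python3 -m pendant '[[0,4,0,0,0,0],[0,8,0,0,0,0],[0,12,0,0,0,0],[0,17,0,0,0,0],[0,22,0,0,0,0],[0,27,0,0,0,0],[0,32,0,0,0,0],[0,37,0,0,0,0],[0,42,0,0,0,0],[0,47,0,0,0,0],[0,52,0,0,0,0],[0,57,0,0,0,0],[0,62,0,0,0,0],[0,67,0,0,0,0],[0,72,0,0,0,0],[0,77,0,0,0,0],[0,82,0,0,0,0],[0,86,0,0,0,0],[0,90,0,0,0,0],[0,90,0,0,0,0]]'
```

```text
time_s: 8.75
tcp_pos: [0.5184, -0.1006, 0.2286]
eef_rot: [180.0, -0.1, -179.1]
contact_force: [-0.7, 0.0, -0.3]
gripper_width: 0.0003
gripper_force: 0.0
time_s: 11.25
tcp_pos: [0.5177, -0.01, 0.2291]
eef_rot: [180.0, 0.0, -179.1]
contact_force: [0.2, -0.0, 0.5]
gripper_width: 0.0006
gripper_force: 0.0
```

Run:
```python
from h import *
a=r.capture('top')[125:255,190:385,::-1];b=r.capture('scene')[135:320,230:370,::-1]
a=cv2.resize(a,None,fx=2.2,fy=2.2,interpolation=2);b=cv2.resize(b,None,fx=2.5,fy=2.5,interpolation=2)
z=np.zeros((max(a.shape[0],b.shape[0]),a.shape[1]+b.shape[1],3),np.uint8);z[:a.shape[0],:a.shape[1]]=a;z[:b.shape[0],a.shape[1]:]=b
cv2.imwrite('pics/c3.png',cv2.convertScaleAbs(z,alpha=1.6))
```

```text
(no output)
```

View pics/c3.png

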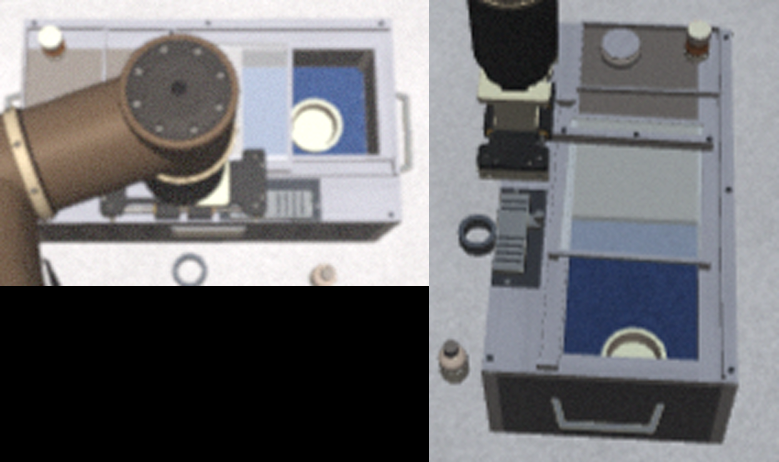

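The lid is mostly open and the catch is up and clear. In the scene crop the bar runs from (555,137) to (710,143), with screws at (635,134) and (708,139). I'll creep on to the stop.

```bash
python3 - <<'E'
from h import *
for u,v in[(635,134),(708,139)]:
    x=onz(cam('scene'),(230+(u-429)/2.5,135+v/2.5),.224);d=x-[.6352,-.041,0];print(Ro.from_euler('z',-.93,degrees=True).apply(d))
E
python3 -m pendant '[[0,2,0,0,0,0],[0,4,0,0,0,0],[0,6,0,0,0,0],[0,8,0,0,0,0],[0,8,0,0,0,0]]'
```

```text
[0.02034246 0.04930574 0.224     ]
[0.10743124 0.04653191 0.224     ]
time_s: 11.98
tcp_pos: [0.5176, -0.0024, 0.2292]
eef_rot: [180.0, 0.0, -179.1]
contact_force: [2.0, -3.1, 1.7]
gripper_width: 0.0006
gripper_force: 1.7
```

```bash
python3 -m pendant '[[0,2,0,0,0,0],[0,4,0,0,0,0],[0,6,0,0,0,0],[0,6,0,0,0,0]]';python3 -m pendant '[[0,1,0,0,0,0],[0,2,0,0,0,0],[0,3,0,0,0,0],[0,3,0,0,0,0]]'
```

```text
time_s: 12.48
tcp_pos: [0.5173, 0.0037, 0.2291]
eef_rot: [180.0, 0.0, -179.1]
contact_force: [2.5, -2.5, 1.4]
gripper_width: 0.0002
gripper_force: 1.5
time_s: 12.98
tcp_pos: [0.5172, 0.0065, 0.229]
eef_rot: [180.0, 0.0, -179.1]
contact_force: [1.8, -4.4, 1.5]
gripper_width: 0.0005
gripper_force: 2.0
```

```bash
python3 -m pendant '[[0,2,0,0,0,0],[0,3,0,0,0,0],[0,4,0,0,0,0],[0,4,0,0,0,0]]';python3 -m pendant '[[0,1,0,0,0,0],[0,2,0,0,0,0],[0,3,0,0,0,0],[0,3,0,0,0,0]]'
```

```text
time_s: 13.48
tcp_pos: [0.5171, 0.0105, 0.229]
eef_rot: [180.0, 0.0, -179.1]
contact_force: [0.8, -3.2, 1.2]
gripper_width: 0.001
gripper_force: 2.0
time_s: 13.98
tcp_pos: [0.5171, 0.011, 0.2291]
eef_rot: [-179.8, -0.0, -179.1]
contact_force: [5.4, -17.1, 1.7]
gripper_width: 0.0006
gripper_force: 8.2
```

The force jumped to 17 N with no further motion, so the lid is on the end stop. I'll retreat and check.

```bash
python3 -m pendant '[[0,-3,0,0,0,0],[0,-8,0,0,0,0],[0,-10,-5,0,0,0],[0,-10,-25,0,0,0],[0,-10,-55,0,0,0],[0,-20,-85,0,0,0],[20,-60,-100,0,0,0],[60,-100,-100,0,0,0],[100,-140,-100,0,0,0],[110,-180,-100,0,0,0],[110,-220,-100,0,0,0],[110,-225,-100,0,0,0],[110,-225,-100,0,0,0]]'
python3 - <<'E'
from h import *
a=r.capture('top')[125:255,190:385,::-1];b=r.capture('scene')[135:320,230:370,::-1]
a=cv2.resize(a,None,fx=2.2,fy=2.2,interpolation=2);b=cv2.resize(b,None,fx=2.5,fy=2.5,interpolation=2)
z=np.zeros((max(a.shape[0],b.shape[0]),a.shape[1]+b.shape[1],3),np.uint8);z[:a.shape[0],:a.shape[1]]=a;z[:b.shape[0],a.shape[1]:]=b
cv2.imwrite('pics/c4.png',cv2.convertScaleAbs(z,alpha=1.6))
E
```

```text
time_s: 15.6
tcp_pos: [0.4105, -0.2132, 0.3289]
eef_rot: [180.0, -0.0, -179.2]
contact_force: [0.5, -0.3, 0.2]
gripper_width: 0.0004
gripper_force: 0.0
```

View pics/c4.png

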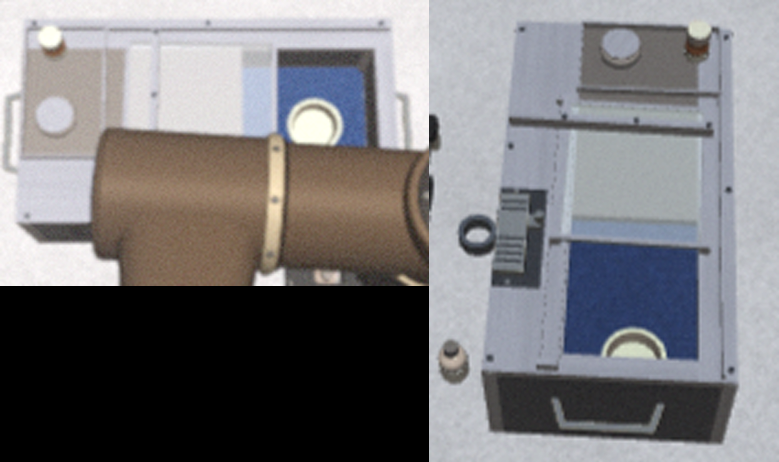

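The bar screws are now at (156,32) and (154,96) in the top crop, and at (565,118), (637,121) and (709,126) in the scene crop. The catch is up and the jars, tape and bottle are undisturbed. A quick check of the bar's position follows.

Run:
```python
from h import *
f=lambda c,uv:print((Ro.from_euler('z',-.93,degrees=True).apply(onz(cam(c),uv,.224)-[.6352,-.041,0])*1000).round(1))
for u,v in[(565,118),(637,121),(709,126)]:f('scene',(230+(u-429)/2.5,135+v/2.5))
for u,v in[(156,32),(154,96)]:f('top',(190+u/2.2,125+v/2.2))
```

```text
[-64.7  68.6 224. ]
[ 22.2  68.6 224. ]
[108.7  65.7 224. ]
[103.9  68.  224. ]
[ 16.   70.1 224. ]
```

The near bar end measures about y = 70–72 mm (the expected 73 within calibration), and the abrupt 17 N confirms the stop. I'll hand it in.

```bash
python3 -c "
from plant import r
print(r.close_job())"
```

```text
the job is handed in; nothing more can be done
None
```

The lid is open against its end stop: the push force jumped to 17 N with no further travel, and the bar measured about 70 mm in y against the expected 73. The catch has sprung back up, the objects visible in the last pictures had not moved, and the job was handed in at about 16 s.

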